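# Step the riser posts up along the set-up bar

## Task

A sloping part is about to be welded, so set its four riser posts out on the grey bar: one upright on each coloured pad and centred on it, the shortest on the pad next to the red stop and each next one taller, up to the tallest on the pad farthest from the red stop. The pads' own colours do not matter; let go of the posts and leave them standing still.

Things in the scene. Friction and masses are not known exactly. Their poses are not given: they have to be found in the camera images.
- riser_copper: loose riser, a turned copper-coloured post 50 mm tall: round shank 30 mm in diameter on a round foot 40 mm in diameter and 8 mm thick, small dark hole in its flat top. Origin: centre of its underside; z runs up its axis. About 0.35 kg, starts standing upright on the table top.
- riser_purple: loose riser, a turned purple anodised aluminium post 70 mm tall: round shank 30 mm in diameter on a round foot 40 mm in diameter and 8 mm thick, small dark hole in its flat top. Origin: centre of its underside; z runs up its axis. About 0.15 kg, starts standing upright on the table top.
- riser_brass: loose riser, a turned golden brass post 90 mm tall: round shank 30 mm in diameter on a round foot 40 mm in diameter and 8 mm thick, small dark hole in its flat top. Origin: centre of its underside; z runs up its axis. About 0.57 kg, starts standing upright on the table top.
- riser_black: loose riser, a turned dark blackened steel post 110 mm tall: round shank 30 mm in diameter on a round foot 40 mm in diameter and 8 mm thick, small dark hole in its flat top. Origin: centre of its underside; z runs up its axis. About 0.64 kg, starts standing upright on the table top.
- pad_yellow: yellow round pad, 56 mm in diameter and 4 mm thick, fixed on the grey bar; its top is 16 mm above the table. Origin: centre of its underside, 12 mm above the table; z up. The four pads stand in a straight row along the bar, 90 mm from centre to centre, in any order of colour: the colours mean nothing.
- pad_blue: blue round pad, 56 mm in diameter and 4 mm thick, fixed on the grey bar; its top is 16 mm above the table. Origin: centre of its underside, 12 mm above the table; z up. The four pads stand in a straight row along the bar, 90 mm from centre to centre, in any order of colour: the colours mean nothing.
- pad_green: green round pad, 56 mm in diameter and 4 mm thick, fixed on the grey bar; its top is 16 mm above the table. Origin: centre of its underside, 12 mm above the table; z up. The four pads stand in a straight row along the bar, 90 mm from centre to centre, in any order of colour: the colours mean nothing.
- pad_white: white round pad, 56 mm in diameter and 4 mm thick, fixed on the grey bar; its top is 16 mm above the table. Origin: centre of its underside, 12 mm above the table; z up. The four pads stand in a straight row along the bar, 90 mm from centre to centre, in any order of colour: the colours mean nothing.
- stop_red: red end stop, a block 60 mm across the bar, 30 mm along it and 25 mm high, fixed on top of one end of the grey bar (bar 460 mm long, 66 mm wide, 12 mm high, standing on the table), its centre 75 mm from the centre of the nearest pad; a black stop of the same size is at the other end. Which end is red changes. Origin: centre of its underside, 12 mm above the table; its y axis runs along the bar (either way), z up.
Not all that is in view belongs to the job. Of the things shaped like the riser_copper, the copper one is meant.

How it is judged:
By the outcome, as a careful person would: the job done as asked, in the order asked, and still so for the second after the job is handed in, with the robot touching nothing.
It also fails if it takes over 96 s, if anything falls off the work surface, if the arm or the gripper's body presses on something with over 40 N, if the wrist force passes 120 N, or if a joint passes its speed limit or range.

## Robot

A 6-joint arm with a two-finger parallel gripper is mounted at the origin on the work surface. World frame = base frame: x ahead of the robot, y to its left, z up, the work surface at z = 0. Lengths are in m, angles in rad, forces in N, time in s.
With the tool pointing down it reaches from about 0.35 to 0.775 m from the base axis. Payload 7.3 kg.
Tool frame: the origin (TCP) lies at the very end of the fingers, on their centre line; the grasp point (between the pads) lies 19 mm behind it; z points along the fingers, y is the line along which they close (so a half turn about z gives the same grasp; the last joint's range is limited). The gripper opens to 92 mm and grips with 3 to 60 N. Pads are 19 mm wide; open, the fingers measure 130 mm over their backs; the gripper's body (75 mm by 190 mm) begins 47 mm behind the grasp point.
Start: joints at [-1.308, 0.342, 1.524, -0, 1.275, -0.146], TCP at [0.209, -0.482, 0.198] pointing down, gripper open.
Joint ranges: [-2.53, 2.53], [-0.77, 2.02], [0.04, 2.7], [-1, 4.14], [0.28, 2.66], [-3.11, 3.11]. Speed limits (rad/s): [2.57, 2.57, 3.14, 3.14, 3.14, 3.14].

## Interface

Orientations are given as [roll, pitch, yaw] about the fixed x, y, z axes, in that order (R = Rz(yaw) Ry(pitch) Rx(roll)).
In Python, from cell import * gives the robot as it stands.
- The arm moves only by the tool step_arm, never from a script. Its argument "commands" is a list of rows, each a list of 7 numbers: the opening, from 0 (shut) to 1 (fully open), then the shift along the world's x, y, z in cm, then the turn, a rotation vector about the world's x, y, z in rad. A call has 1 to 5 rows; each row is the pose to reach, as a shift and turn from the pose commanded when the call began; what a row does not reach only later rows make up. A row lasts 1/12 s, in which the tool goes at most 41.7 mm and 7.16 degrees, less where a joint would pass 70% of its speed; a pose out of reach is approached as far as the arm can. A call with a gripper value outside its range is refused whole. The fingers move at their own pace and stop on an object; "grip_force" is the grip in N (left out, the last holds). Time passes only in rows, so rows that repeat a pose let the fingers close. It gives the time, the measured TCP pose, the force, the opening and the grip force at its end, in the units of the state.
- observe(): the state, without advancing time (a new reading comes with each control period).
- read_camera(name): name is "scene" or "top" or "wrist"; returns the picture (400x640x3 uint8, red, green, blue); there is no depth.
- camera_model(name): a dict with "vfov" (degrees; the focal length in pixels is half the picture's height over the tangent of half this angle, whatever the lens; pixels are square), "cx", "cy" (the principal point, pixels), "world_to_cam" (4x4, takes a point from world to camera coordinates). Camera axes: x right, y up, looking along -z (the intrinsics and any distortion apply to the point x, -y, -z); pixel columns grow to the right and rows downward; lengths in m; the calibration is good to about 2 mm. A picture is of the moment at which its call begins: read the wrist's pose just before it. camera_model takes no time and is no camera call; for the wrist camera it gives the pose at the moment of the call.
- hand_in(): hands the job in; it is judged then, once.
The state is a dict: "time": time; "qpos": joint angles; "qvel": joint speeds; "joint_efforts": joint torques, N m; "tool_pos": TCP position; "tool_rot": TCP orientation; "contact_force": force on the tool from outside, world axes, zero at the start; "torque": the same for the moment, N m; "opening": finger opening in m; "grip_force": force on a finger pad.
Only numpy, scipy, OpenCV 4.12 (cv2) and the standard library are available. Lean on these libraries where they do the work, as an engineer would, in place of code of your own. Each camera call takes 0.05 s, during which the arm holds its last target. There are 200 camera calls.

## Working session

There is one attempt and no reset: what is moved stays moved. The work goes in short steps, Python scripts to look and compute and a tool call to move; the robot and the scene stay as the last step left them, time stands still between calls to the robot, and variables do not carry over. Pictures are saved under pics/ and viewed, at most 14 in all, crops included, and the job is handed in when it is done.

Besides the shell and the picture viewer there is one more tool, called in YAML: its name, and indented under it one key for each argument. step_arm: Moves the arm, as the interface text tells. Its arguments: {"type":"object","properties":{"commands":{"type":"array"},"grip_force":{"type":"number"}},"required":["commands"]}

```bash
mkdir -p pics; python3 - <<'E'
from cell import *
import cv2
for n in("scene","top"):
    im=read_camera(n); cv2.imwrite(f"pics/{n}0.png",im[:,:,::-1]); m=camera_model(n); print(n,m)
s=observe();print(s['time'],s['tool_pos'],s['tool_rot'],s['opening'])
E
```

```text
scene {'vfov': 44.04660158281167, 'cx': 321.27105981930777, 'cy': 203.50565256183336, 'world_to_cam': array([[-0.43731744,  0.89923922,  0.01105838,  0.2324362 ],
       [-0.59586106, -0.29894498,  0.74537339,  0.29306583],
       [ 0.67357483,  0.31937552,  0.66655549, -1.552071  ],
       [ 0.        ,  0.        ,  0.        ,  1.        ]])}
top {'vfov': 51.89911741447437, 'cx': 315.7149846119988, 'cy': 198.46773489025867, 'world_to_cam': array([[ 8.61483400e-02, -9.96282320e-01, -4.34046262e-05,
        -5.01094437e-02],
       [ 9.71970860e-01,  8.40365669e-02,  2.19568903e-01,
        -5.32788279e-01],
       [-2.18748968e-01, -1.89576845e-02,  9.75596994e-01,
        -6.59143682e-01],
       [ 0.00000000e+00,  0.00000000e+00,  0.00000000e+00,
         1.00000000e+00]])}
0.1 [ 0.20860804 -0.48132841  0.19721429] [-3.14021269e+00 -2.13674457e-04  4.08818310e-01] 0.09163214510399775
```

View pics/top0.png

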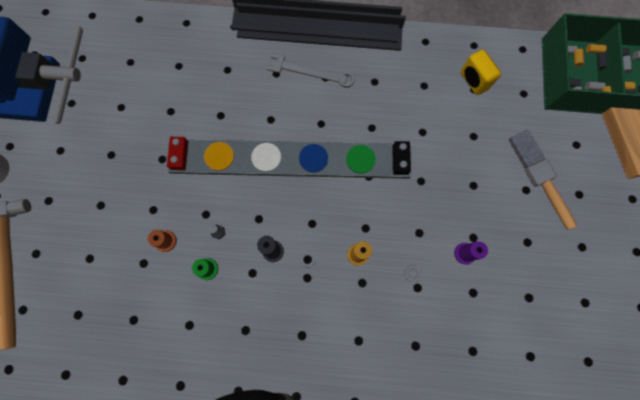

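View pics/scene0.png

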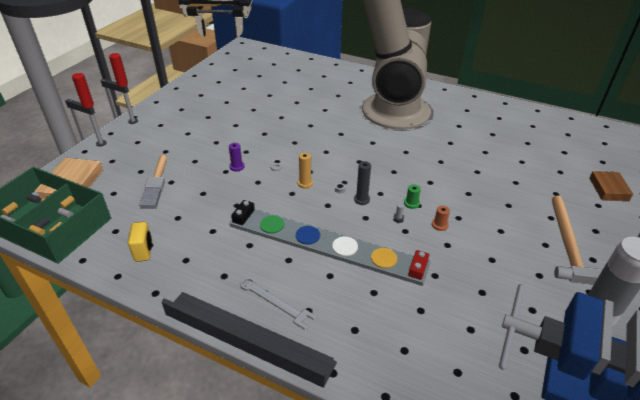

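Top view: the bar has red stop at (177,153), pads yellow (218,156), white (266,157), blue (314,158) and green (361,158), and black stop at (401,158). In the scene view red is also at the yellow-pad end.

Candidates in the top view:
- Copper post at (162,240), with a same-shaped green decoy at (205,268). I choose the copper one.
- Small grey stub at (217,231) and ring nut at (411,272): clutter.
- Black post at (270,248), brass at (359,252) and purple at (470,252). The yellow block at (480,72) is clutter.

```bash
cat > h.py <<'E'
import numpy as np, cv2
from scipy.optimize import least_squares
H=dict(copper=.05,purple=.07,brass=.09,black=.11)
def proj(m,P):
    P=np.atleast_2d(P); c=P@m['world_to_cam'][:3,:3].T+m['world_to_cam'][:3,3]
    f=200/np.tan(np.radians(m['vfov'])/2)
    return np.c_[m['cx']+f*c[:,0]/-c[:,2], m['cy']-f*c[:,1]/-c[:,2]]
def ray(m,uv,z):
    f=200/np.tan(np.radians(m['vfov'])/2)
    R=m['world_to_cam'][:3,:3];o=-R.T@m['world_to_cam'][:3,3]
    d=R.T@np.array([(uv[0]-m['cx'])/f,-(uv[1]-m['cy'])/f,-1]);return (o+d*(z-o[2])/d[2])[:2]
t=np.linspace(0,2*np.pi,40)
def ring(x,y,z,r): return np.c_[x+r*np.cos(t),y+r*np.sin(t),0*t+z]
def post_mask(m,x,y,h,z0=0,s=8):
    M=np.zeros((400*s//8*1,640*s//8),np.uint8)
    for a,b,r in((0,.008,.02),(.008,h,.015)):
        p=proj(m,np.r_[ring(x,y,z0+a,r),ring(x,y,z0+b,r)])
        cv2.fillConvexPoly(M,cv2.convexHull((p*16).round().astype(np.int32)),255,shift=4)
    return M
def seg(im,name):
    h=cv2.cvtColor(im,cv2.COLOR_RGB2HSV); H_,S,V=[h[...,i].astype(int) for i in range(3)]
    return {'copper':(H_<14)&(S>110)&(V>40),'purple':(H_>130)&(H_<165)&(S>100),
      'brass':(H_>=12)&(H_<32)&(S>110)&(V>40),'black':(V<72),'yellow':(H_>=12)&(H_<32)&(S>110),
      'blue':(H_>95)&(H_<130)&(S>140),'green':(H_>40)&(H_<90)&(S>110),'white':(V>170)&(S<60),
      'red':((H_<8)|(H_>172))&(S>140)}[name].astype(np.uint8)
def blob(mask,near):
    n,l,st,c=cv2.connectedComponentsWithStats(mask)
    ok=[i for i in range(1,n) if st[i,4]>15]
    i=min(ok,key=lambda i:np.hypot(*(c[i]-near))); return c[i],st[i,4],(l==i)
E
python3 - <<'E'
from h import *
from cell import camera_model
P={'top':dict(copper=(162,240),black=(270,248),brass=(359,252),purple=(470,252)),'scene':dict(copper=(441,217),black=(363,182),brass=(305,170),purple=(236,157))}
D={'top':dict(yellow=(218,156),white=(266,157),blue=(314,158),green=(361,158),red=(177,153)),'scene':dict(yellow=(385,258),white=(345,245),blue=(307,235),green=(272,224),red=(419,264))}
for n in P:
    m=camera_model(n);im=cv2.imread(f'pics/{n}0.png')[:,:,::-1].copy()
    for k,uv in D[n].items():
        c,a,_=blob(seg(im,k),uv);print(n,'pad',k,c.round(1),a,ray(m,c,.016 if k!='red' else .03).round(4))
    for k,uv in P[n].items():
        c,a,_=blob(seg(im,k),uv)
        def res(p):
            q=cv2.moments(post_mask(m,*p,H[k]),True);return [q['m10']/q['m00']-c[0],q['m01']/q['m00']-c[1]]
        p=ray(m,c,.03)
        for _ in range(4): 
            q=np.array(res(p))+c; p=p+ray(m,c,.03)-ray(m,q,.03)
        print(n,k,c.round(1),a,(post_mask(m,*p,H[k])>0).sum(),p.round(4))
im=cv2.imread('pics/top0.png')[200:300,130:500];cv2.imwrite('pics/c1.png',cv2.resize(im,None,fx=2.16,fy=2.16,interpolation=cv2.INTER_CUBIC))
E
```

```text
top pad yellow [218.4 155.7] 683 [0.6119 0.1883]
top pad white [274.9 158.7] 60 [0.6151 0.0806]
top pad blue [313.  157.5] 635 [0.6237 0.0087]
top pad green [360.5 158.5] 665 [ 0.6295 -0.0811]
top pad red [177.4 153.5] 477 [0.6052 0.2613]
top copper [162.1 239.7] 444 556 [0.4443 0.267 ]
top black [270.2 248.5] 484 566 [0.4427 0.0671]
top brass [358.9 252.9] 426 507 [ 0.4498 -0.0878]
top purple [470.2 251.7] 561 661 [ 0.4693 -0.284 ]
scene pad yellow [383.8 257.5] 418 [0.6126 0.1894]
scene pad white [345.  245.4] 385 [0.6173 0.0999]
scene pad blue [307.4 234.7] 340 [0.6248 0.0103]
scene pad green [271.7 224. ] 326 [ 0.6309 -0.0791]
scene pad red [418.1 265.3] 309 [0.6134 0.2647]
scene copper [440.9 218.5] 302 397 [0.4426 0.2671]
scene black [362.5 183. ] 493 615 [0.4406 0.0663]
scene brass [304.8 170.6] 399 503 [ 0.4487 -0.0875]
scene purple [235.5 157.3] 308 391 [ 0.4687 -0.2827]
```

View pics/c1.png

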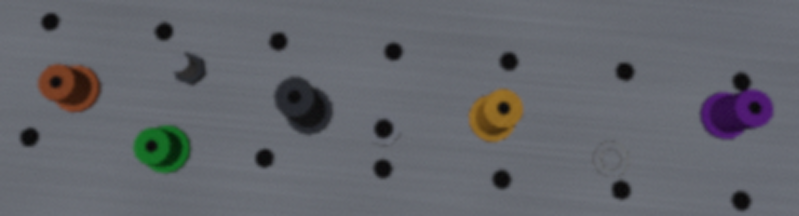

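Pads at z=16 mm come out 90 mm apart and both cameras agree to about 2 mm. The crop shows copper at (68,86) next to the green decoy at (160,148), each clear of its neighbours. I'll grip across the bar (yaw ≈1.638), purple first.

step_arm:
  commands:
    - [1,2.6,2,-0.5,0,0,0.123]
    - [1,5.2,4,-1,0,0,0.246]
    - [1,7.8,6,-1.5,0,0,0.369]
    - [1,10.4,8,-2,0,0,0.492]
    - [1,13,9.9,-2.5,0,0,0.6145]
  grip_force: 30

```text
time: 0.52
tool_pos: [0.3395, -0.3814, 0.1723]
tool_rot: [-3.141, -0.0, 1.029]
contact_force: [0.6, -1.0, 0.4]
opening: 0.0921
grip_force: 0.0
```

step_arm:
  commands:
    - [1,2.6,2,-0.5,0,0,0.123]
    - [1,5.2,4,-1,0,0,0.246]
    - [1,7.8,6,-1.5,0,0,0.369]
    - [1,10.4,8,-2,0,0,0.492]
    - [1,13,9.9,-2.5,0,0,0.6145]

```text
time: 0.93
tool_pos: [0.4696, -0.2822, 0.1473]
tool_rot: [-3.141, -0.001, 1.644]
contact_force: [0.4, -0.6, -0.5]
opening: 0.092
grip_force: 0.0
```

step_arm:
  commands:
    - [1,0,0,0,0,0,0]
    - [1,0,0,0,0,0,0]
    - [1,0,0,0,0,0,0]

```text
time: 1.18
tool_pos: [0.4682, -0.2838, 0.1475]
tool_rot: [-3.141, -0.0, 1.637]
contact_force: [0.2, -0.3, -0.5]
opening: 0.0917
grip_force: 0.0
```

```bash
python3 - <<'E'
from h import *
from cell import *
m=camera_model('wrist');im=read_camera('wrist');cv2.imwrite('pics/w1.png',im[:,:,::-1])
s=observe();print(s['tool_pos'],s['tool_rot'],s['contact_force'],s['qpos'])
c,a,_=blob(seg(im,'purple'),(320,200));print(c,a,proj(m,[[.469,-.2835,.07],[.469,-.2835,0]]))
E
```

```text
[ 0.46796716 -0.2842897   0.14775632] [-3.14104896e+00 -6.61269101e-05  1.63587414e+00] [-0.28044496  0.02440931  0.43923126] [-6.85695715e-01  4.27354377e-01  1.53797682e+00 -3.49336854e-04
  1.17670411e+00 -7.50639336e-01]
[326.35976016 185.39107262] 1501 [[327.06318717 196.4527409 ]
 [326.78951607 177.3440195 ]]
```

View pics/w1.png

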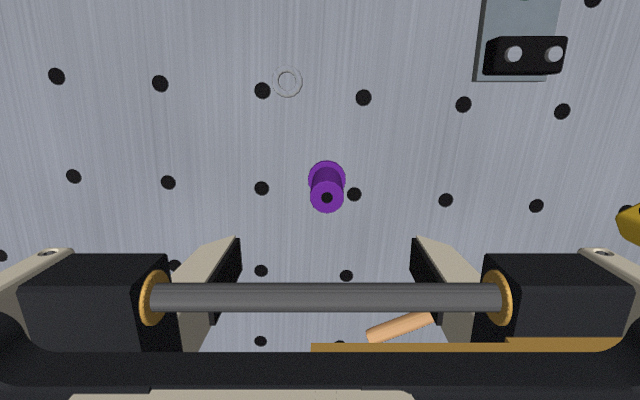

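The wrist view shows the purple top's hole at (327,197), where the estimate predicts (327,196), so the position holds. Descend and grip.

step_arm:
  commands:
    - [1,0.1,0,-2.8,0,0,0]
    - [1,0.1,0,-5.6,0,0,0]
    - [1,0.1,0,-8.4,0,0,0]
    - [1,0.1,0,-11.2,0,0,0]
    - [1,0.1,0,-11.2,0,0,0]

```text
time: 1.65
tool_pos: [0.4659, -0.2827, 0.0314]
tool_rot: [-3.135, -0.006, 1.635]
contact_force: [-1.4, -0.1, -0.6]
opening: 0.092
grip_force: 0.0
```

step_arm:
  commands:
    - [0,0,0,0,0,0,0]
    - [0,0,0,0,0,0,0]
    - [0,0,0,0,0,0,0]
    - [0,0,0,0,0,0,0]
    - [0,0,0,0,0,0,0]

```text
time: 2.07
tool_pos: [0.4703, -0.2843, 0.0373]
tool_rot: [3.14, 0.002, 1.638]
contact_force: [0.3, -0.6, 0.4]
opening: 0.063
grip_force: 0.0
```

step_arm:
  commands:
    - [0,0,0,0,0,0,0]
    - [0,0,0,0,0,0,0]
    - [0,0,0,0,0,0,0]
    - [0,0,0,0,0,0,0]

```text
time: 2.4
tool_pos: [0.4698, -0.2837, 0.0359]
tool_rot: [3.141, 0.0, 1.638]
contact_force: [0.7, 0.4, -0.4]
opening: 0.0364
grip_force: 0.0
```

step_arm:
  commands:
    - [0,0,0,0,0,0,0]
    - [0,0,0,0,0,0,0]
    - [0,0,0,0,0,0,0]
    - [0,0,0,0,0,0,0]

```text
time: 2.73
tool_pos: [0.4697, -0.2837, 0.0358]
tool_rot: [3.142, -0.0, 1.638]
contact_force: [0.2, 0.3, 0.9]
opening: 0.028
grip_force: 30.0
```

step_arm:
  commands:
    - [0,0,0,1,0,0,0]
    - [0,0,0,3,0,0,0]
    - [0,0,0,5,0,0,0]
    - [0,0,0,6,0,0,0]
    - [0,0,0,6,0,0,0]

```text
time: 3.15
tool_pos: [0.471, -0.2848, 0.0985]
tool_rot: [3.138, 0.003, 1.638]
contact_force: [0.4, -0.4, -1.5]
opening: 0.0282
grip_force: 30.0
```

step_arm:
  commands:
    - [0,0.5,1.2,0,0,0,0]
    - [0,1.5,4,0,0,0,0]
    - [0,2.8,7.2,0,0,0,0]
    - [0,4.1,10.6,0,0,0,0]
    - [0,5.4,14,0,0,0,0]

```text
time: 3.57
tool_pos: [0.5232, -0.1413, 0.0944]
tool_rot: [-3.139, -0.002, 1.637]
contact_force: [1.0, -1.2, -0.5]
opening: 0.0284
grip_force: 30.0
```

step_arm:
  commands:
    - [0,1.3,3.4,0,0,0,0]
    - [0,2.6,6.8,0,0,0,0]
    - [0,3.9,10.2,0,0,0,0]
    - [0,5.2,13.6,0,0,0,0]
    - [0,6.5,17,0,0,0,0]

```text
time: 3.98
tool_pos: [0.5879, 0.0291, 0.0943]
tool_rot: [-3.139, -0.001, 1.638]
contact_force: [1.2, -0.3, -1.1]
opening: 0.0285
grip_force: 30.0
```

step_arm:
  commands:
    - [0,1.2,3,0,0,0,0]
    - [0,2.2,5.5,0,0,0,0]
    - [0,2.9,7.3,0,0,0,0]
    - [0,2.9,7.3,0,0,0,0]
    - [0,2.9,7.3,0,0,0,0]

```text
time: 4.4
tool_pos: [0.6165, 0.101, 0.094]
tool_rot: [-3.139, -0.0, 1.64]
contact_force: [-0.5, -0.6, -1.8]
opening: 0.0284
grip_force: 30.0
```

```bash
python3 - <<'E'
from h import *
from cell import *
m=camera_model('wrist');im=read_camera('wrist');s=observe()
print(s['tool_pos'],s['tool_rot'],s['opening'],s['grip_force'])
n=camera_model('top');im2=read_camera('top');cv2.imwrite('pics/t1.png',im2[:,:,::-1])
cv2.imwrite('pics/w2.png',im[:,:,::-1])
print(proj(m,[[.618,.0992,.016],[*s['tool_pos'][:2],s['tool_pos'][2]+.035],[.624,.0095,.016],[.612,.189,.016]]))
for k in('white','blue','yellow'):
    c,a,_=blob(seg(im,k),proj(m,[[{'white':.618,'blue':.624,'yellow':.612}[k],{'white':.0992,'blue':.0095,'yellow':.189}[k],.016]])[0]);print(k,c,a)
E
```

```text
[0.6165369  0.09986106 0.09432003] [-3.13882828e+00  1.64311943e-04  1.63898470e+00] 0.02792276105547476 29.996143877506256
[[327.87357443 198.67119171]
 [326.1428666  261.67149487]
 [327.27395821 289.67741916]
 [328.61028937  88.15974139]]
white [328.56126482 185.76284585] 1518
blue [346.31132075 278.76415094] 106
yellow [327.56567797  88.26365348] 4248
```

View pics/w2.png

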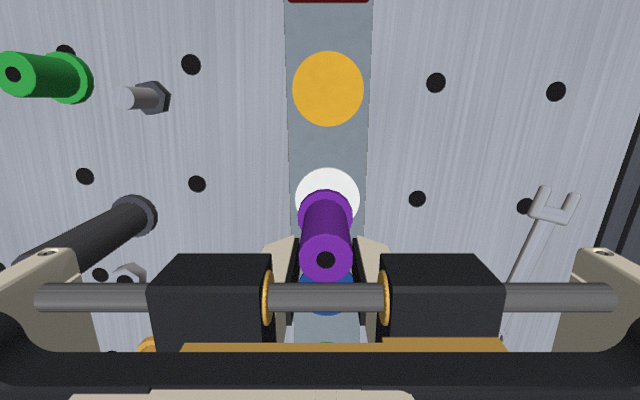

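The wrist view shows purple held upright, hole at about (326,260), with the white pad half hidden at (327,198) and the yellow pad at (328,88), as predicted. Next I measure the hole precisely.

```bash
cat >> h.py <<'E'
def hole(m,im,top,z):
    "hole centre in wrist image near projected top point -> world xy at height z"
    u=proj(m,[[*top,z]])[0].round().astype(int); g=im.max(2)[u[1]-14:u[1]+15,u[0]-14:u[0]+15].astype(float)
    w=(g<45).astype(np.uint8);n,l,st,c=cv2.connectedComponentsWithStats(w)
    i=min([i for i in range(1,n) if st[i,4]>12],key=lambda i:np.hypot(*(c[i]-14)))
    p=c[i]+u-14;return p,st[i,4],ray(m,p,z)
E
python3 - <<'E'
from h import *
from cell import *
m=camera_model('wrist');s=observe()
im=cv2.imread('pics/w2.png')[:,:,::-1]
tp=s['tool_pos'];print(tp,hole(m,im,tp[:2],tp[2]+.034))
c,a,_=blob(seg(im.copy(),'yellow'),(328,88));print(ray(m,c,.016))
E
```

```text
[0.61667994 0.09910814 0.09468842] (array([325.0896861, 259.367713 ]), np.int32(223), array([0.61603686, 0.09860077]))
[0.61158592 0.18700111]
```

step_arm:
  commands:
    - [0,0.1,-0.05,-1.2,0,0,0]
    - [0,0.1,-0.05,-2.6,0,0,0]
    - [0,0.1,-0.05,-3.6,0,0,0]
    - [0,0.1,-0.05,-3.6,0,0,0]
    - [0,0.1,-0.05,-3.6,0,0,0]

```text
time: 4.92
tool_pos: [0.618, 0.0981, 0.0588]
tool_rot: [-3.14, -0.0, 1.637]
contact_force: [0.1, -0.0, -1.3]
opening: 0.0285
grip_force: 30.0
```

step_arm:
  commands:
    - [0,0,0,-0.2,0,0,0]
    - [0,0,0,-0.4,0,0,0]
    - [0,0,0,-0.5,0,0,0]
    - [0,0,0,-0.6,0,0,0]
    - [0,0,0,-0.6,0,0,0]

```text
time: 5.33
tool_pos: [0.6187, 0.0988, 0.0539]
tool_rot: [3.141, 0.0, 1.638]
contact_force: [0.1, 0.0, -1.5]
opening: 0.0284
grip_force: 30.0
```

step_arm:
  commands:
    - [0,0,0,-0.1,0,0,0]
    - [0,0,0,-0.2,0,0,0]
    - [0,0,0,-0.25,0,0,0]
    - [0,0,0,-0.25,0,0,0]
    - [0,0,0,-0.25,0,0,0]

```text
time: 5.75
tool_pos: [0.6189, 0.0988, 0.0518]
tool_rot: [3.141, 0.0, 1.638]
contact_force: [-1.6, 0.8, 3.1]
opening: 0.0283
grip_force: 30.0
```

Contact (+3 N against −1.5 N before). Release.

step_arm:
  commands:
    - [0.5,0,0,0,0,0,0]
    - [0.7,0,0,0,0,0,0]
    - [1,0,0,0,0,0,0]
    - [1,0,0,0,0,0,0]
    - [1,0,0,0,0,0,0]

```text
time: 6.17
tool_pos: [0.6187, 0.0987, 0.0512]
tool_rot: [-3.142, -0.0, 1.638]
contact_force: [-0.4, 0.4, 0.0]
opening: 0.0572
grip_force: 0.0
```

step_arm:
  commands:
    - [1,0,0,0.8,0,0,0]
    - [1,0,0,3,0,0,0]
    - [1,0,0,6,0,0,0]
    - [1,0,0,9,0,0,0]
    - [1,0,0,11,0,0,0]

```text
time: 6.58
tool_pos: [0.6197, 0.0988, 0.1651]
tool_rot: [3.138, 0.0, 1.638]
contact_force: [0.7, -0.9, -0.3]
opening: 0.0893
grip_force: 0.0
```

step_arm:
  commands:
    - [1,-3,3,0,0,0,0]
    - [1,-6,6,0,0,0,0]
    - [1,-9,9,0,0,0,0]
    - [1,-11,11,0,0,0,0]
    - [1,-13,13,-0.5,0,0,0]

```text
time: 7.0
tool_pos: [0.4876, 0.2303, 0.158]
tool_rot: [3.139, -0.001, 1.639]
contact_force: [0.7, 0.6, 0.3]
opening: 0.0921
grip_force: 0.0
```

step_arm:
  commands:
    - [1,-2,2,-1,0,0,0]
    - [1,-4.4,3.8,-3,0,0,0]
    - [1,-4.4,3.8,-3,0,0,0]
    - [1,-4.4,3.8,-3,0,0,0]
    - [1,-4.4,3.8,-3,0,0,0]

```text
time: 7.42
tool_pos: [0.4457, 0.2668, 0.1272]
tool_rot: [3.14, -0.0, 1.638]
contact_force: [0.8, -0.9, 0.2]
opening: 0.0918
grip_force: 0.0
```

```bash
cat > chk.py <<'E'
from h import *
from cell import *
import sys
k=sys.argv[1]; x,y=map(float,sys.argv[2:4]); n=sys.argv[4]
m=camera_model('wrist');im=read_camera('wrist');s=observe();cv2.imwrite(f'pics/{n}.png',im[:,:,::-1])
print(s['time'],s['tool_pos'],s['tool_rot'],hole(m,im,(x,y),H[k]))
E
python3 chk.py copper .4435 .267 w3
python3 - <<'E'
from h import *
from cell import *
m=camera_model('top');im=read_camera('top');cv2.imwrite('pics/t2.png',im[:,:,::-1])
c,a,_=blob(seg(im,'purple'),(266,150));p=ray(m,c,.03)
for _ in range(4):
    q=cv2.moments(post_mask(m,*p,.07,.016),True);q=np.array([q['m10'],q['m01']])/q['m00'];p=p+ray(m,c,.03)-ray(m,q,.03)
print(p)
cv2.imwrite('pics/c2.png',cv2.resize(im[110:290,130:430,::-1],None,fx=2.6,fy=2.6,interpolation=cv2.INTER_CUBIC))
E
```

```text
7.4667 [0.44611508 0.26659373 0.12734445] [ 3.13930771e+00 -4.34958700e-04  1.63732153e+00] (array([322.59756098, 197.20731707]), np.int32(82), array([0.44283467, 0.26633059]))
[0.6193877  0.09885956]
```

View pics/c2.png

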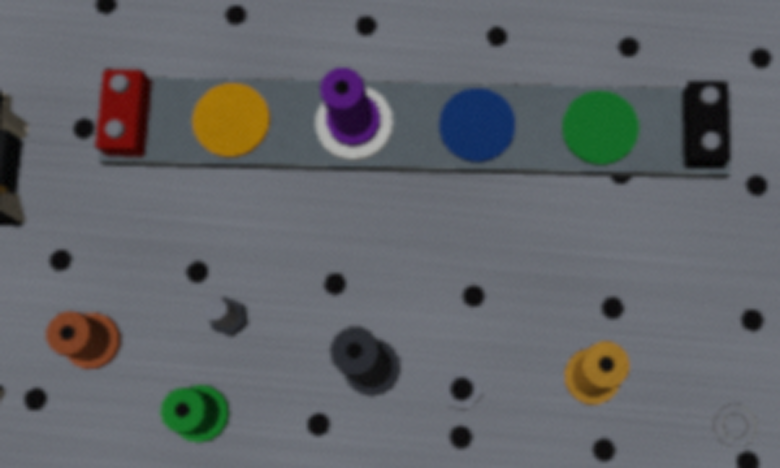

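Purple stands on the white pad with an even white ring around its foot, crop (353,120). Copper's hole measures (0.4428, 0.2663). Descend on it.

step_arm:
  commands:
    - [1,-0.2,0,-2.5,0,0,0]
    - [1,-0.2,0,-5.5,0,0,0]
    - [1,-0.2,0,-8.5,0,0,0]
    - [1,-0.2,0,-10,0,0,0]
    - [1,-0.2,0,-10.8,0,0,0]

```text
time: 7.93
tool_pos: [0.4427, 0.2656, 0.0165]
tool_rot: [-3.139, 0.001, 1.636]
contact_force: [-0.2, 0.7, -0.1]
opening: 0.0918
grip_force: 0.0
```

step_arm:
  commands:
    - [0,0,0,0,0,0,0]
    - [0,0,0,0,0,0,0]
    - [0,0,0,0,0,0,0]
    - [0,0,0,0,0,0,0]
    - [0,0,0,0,0,0,0]

```text
time: 8.35
tool_pos: [0.4435, 0.267, 0.0195]
tool_rot: [3.139, -0.001, 1.638]
contact_force: [0.4, -0.4, 0.3]
opening: 0.0635
grip_force: 0.0
```

step_arm:
  commands:
    - [0,0,0,0,0,0,0]
    - [0,0,0,0,0,0,0]
    - [0,0,0,0,0,0,0]
    - [0,0,0,0,0,0,0]
    - [0,0,0,0,0,0,0]

```text
time: 8.77
tool_pos: [0.4429, 0.2668, 0.0184]
tool_rot: [3.141, -0.0, 1.638]
contact_force: [2.7, -1.0, 1.5]
opening: 0.0294
grip_force: 1.1
```

step_arm:
  commands:
    - [0,0,0,0,0,0,0]
    - [0,0,0,0,0,0,0]
    - [0,0,0,0,0,0,0]

```text
time: 9.02
tool_pos: [0.4431, 0.2669, 0.0184]
tool_rot: [3.141, -0.0, 1.638]
contact_force: [0.9, 0.5, 0.3]
opening: 0.0277
grip_force: 30.0
```

step_arm:
  commands:
    - [0,0,0,1,0,0,0]
    - [0,0,0,3,0,0,0]
    - [0,0,0,5,0,0,0]
    - [0,0.5,-0.2,6,0,0,0]
    - [0,2,-0.9,6,0,0,0]

```text
time: 9.43
tool_pos: [0.462, 0.2588, 0.081]
tool_rot: [3.14, -0.001, 1.64]
contact_force: [0.7, 0.0, -2.6]
opening: 0.0275
grip_force: 30.0
```

step_arm:
  commands:
    - [0,3,-1.4,0,0,0,0]
    - [0,6.2,-2.9,0,0,0,0]
    - [0,9.4,-4.4,0,0,0,0]
    - [0,12.2,-5.7,0,0,0,0]
    - [0,14.2,-6.5,0,0,0,0]

```text
time: 9.85
tool_pos: [0.6065, 0.1909, 0.0783]
tool_rot: [-3.141, 0.001, 1.636]
contact_force: [-0.7, 0.3, -2.6]
opening: 0.0275
grip_force: 30.0
```

step_arm:
  commands:
    - [0,0.7,-0.4,-0.5,0,0,0]
    - [0,0.7,-0.4,-2,0,0,0]
    - [0,0.7,-0.4,-3.2,0,0,0]
    - [0,0.7,-0.4,-3.8,0,0,0]
    - [0,0.7,-0.4,-3.8,0,0,0]

```text
time: 10.27
tool_pos: [0.6092, 0.189, 0.0381]
tool_rot: [-3.136, 0.0, 1.639]
contact_force: [0.0, -0.1, -2.9]
opening: 0.0273
grip_force: 30.0
```

```bash
python3 - <<'E'
from h import *
from cell import *
m=camera_model('wrist');im=read_camera('wrist');s=observe();cv2.imwrite('pics/w4.png',im[:,:,::-1])
tp=s['tool_pos'];print(tp,hole(m,im,tp[:2],tp[2]+.0315))
E
```

```text
[0.61018408 0.18913151 0.03936512] (array([325.03271028, 257.14485981]), np.int32(214), array([0.60859932, 0.18913884]))
```

View pics/w4.png

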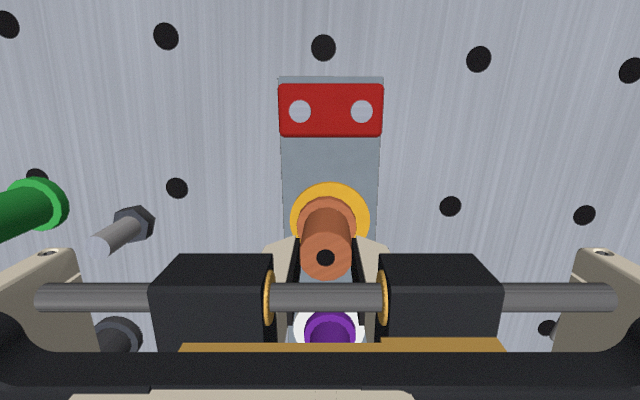

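Copper is held over the yellow pad at (330,217), hole at (325,257), with purple at (330,330) clear. Lower gently.

step_arm:
  commands:
    - [0,0,-0.05,0,0,0,0]
    - [0,0,-0.05,-0.2,0,0,0]
    - [0,0,-0.05,-0.4,0,0,0]
    - [0,0,-0.05,-0.5,0,0,0]
    - [0,0,-0.05,-0.5,0,0,0]

```text
time: 10.73
tool_pos: [0.6116, 0.1883, 0.0353]
tool_rot: [-3.142, 0.0, 1.638]
contact_force: [0.0, -0.3, -2.7]
opening: 0.0274
grip_force: 30.0
```

step_arm:
  commands:
    - [0,0,0,-0.05,0,0,0]
    - [0,0,0,-0.1,0,0,0]
    - [0,0,0,-0.15,0,0,0]
    - [0,0,0,-0.15,0,0,0]
    - [0,0,0,-0.15,0,0,0]

```text
time: 11.15
tool_pos: [0.6121, 0.1883, 0.0343]
tool_rot: [3.14, -0.0, 1.638]
contact_force: [-0.0, 0.4, 0.4]
opening: 0.0272
grip_force: 30.0
```

step_arm:
  commands:
    - [0.5,0,0,0,0,0,0]
    - [0.7,0,0,0,0,0,0]
    - [1,0,0,0,0,0,0]
    - [1,0,0,0,0,0,0]
    - [1,0,0,0,0,0,0]

```text
time: 11.57
tool_pos: [0.6117, 0.1883, 0.0338]
tool_rot: [-3.142, 0.0, 1.638]
contact_force: [0.1, -0.3, 0.1]
opening: 0.0565
grip_force: 0.0
```

step_arm:
  commands:
    - [1,0,0,0.8,0,0,0]
    - [1,0,0,3.5,0,0,0]
    - [1,0,0,7,0,0,0]
    - [1,0,0,10,0,0,0]
    - [1,0,0,12,0,0,0]

```text
time: 11.98
tool_pos: [0.6128, 0.1885, 0.1581]
tool_rot: [3.137, -0.001, 1.638]
contact_force: [1.1, 0.1, -0.5]
opening: 0.089
grip_force: 0.0
```

step_arm:
  commands:
    - [1,-1,-1.8,0,0,0,0]
    - [1,-2.8,-4.8,0,0,0,0]
    - [1,-4.6,-7.8,0,0,0,0]
    - [1,-6.4,-10.8,0,0,0,0]
    - [1,-8.2,-13.8,0,0,0,0]

```text
time: 12.4
tool_pos: [0.5287, 0.0492, 0.1545]
tool_rot: [3.141, 0.0, 1.638]
contact_force: [0.5, -0.3, -0.3]
opening: 0.0916
grip_force: 0.0
```

step_arm:
  commands:
    - [1,-1.8,-3,0,0,0,0]
    - [1,-3.6,-6,0,0,0,0]
    - [1,-5.4,-9,0,0,0,0]
    - [1,-7,-12,0,0,0,0]
    - [1,-8.1,-13.8,0,0,0,0]

```text
time: 12.82
tool_pos: [0.4474, -0.09, 0.1546]
tool_rot: [3.141, 0.001, 1.637]
contact_force: [-0.7, -0.2, 0.3]
opening: 0.0913
grip_force: 0.0
```

step_arm:
  commands:
    - [1,0,0,0,0,0,0]
    - [1,0,0,0,0,0,0]
    - [1,0,0,0,0,0,0]

```text
time: 13.07
tool_pos: [0.4493, -0.0874, 0.1544]
tool_rot: [3.14, 0.0, 1.637]
contact_force: [-0.5, -0.3, 0.3]
opening: 0.0917
grip_force: 0.0
```

```bash
python3 chk.py brass .449 -.0876 w5
```

```text
13.1167 [ 0.44929301 -0.08712618  0.15415824] [3.14074849e+00 1.74811334e-05 1.63840379e+00] (array([325.71428571, 202.33333333]), np.int32(84), array([ 0.44904679, -0.08821924]))
```

step_arm:
  commands:
    - [1,0,0,-2.5,0,0,0]
    - [1,0,0,-5.5,0,0,0]
    - [1,0,0,-8.2,0,0,0]
    - [1,0,0,-9.8,0,0,0]
    - [1,0,0,-10.4,0,0,0]
  grip_force: 40

```text
time: 13.53
tool_pos: [0.4476, -0.0861, 0.0475]
tool_rot: [-3.138, -0.002, 1.64]
contact_force: [-0.2, -0.4, -0.2]
opening: 0.092
grip_force: 0.0
```

step_arm:
  commands:
    - [0,0,0,0,0,0,0]
    - [0,0,0,0,0,0,0]
    - [0,0,0,0,0,0,0]
    - [0,0,0,0,0,0,0]
    - [0,0,0,0,0,0,0]

```text
time: 13.95
tool_pos: [0.4494, -0.0879, 0.0508]
tool_rot: [3.14, 0.001, 1.638]
contact_force: [-0.5, 0.0, -0.0]
opening: 0.063
grip_force: 0.0
```

step_arm:
  commands:
    - [0,0,0,0,0,0,0]
    - [0,0,0,0,0,0,0]
    - [0,0,0,0,0,0,0]
    - [0,0,0,0,0,0,0]
    - [0,0,0,0,0,0,0]

```text
time: 14.37
tool_pos: [0.4489, -0.0878, 0.0499]
tool_rot: [3.141, 0.0, 1.638]
contact_force: [1.2, 0.7, 1.6]
opening: 0.0297
grip_force: 2.5
```

step_arm:
  commands:
    - [0,0,0,0,0,0,0]
    - [0,0,0,0,0,0,0]
    - [0,0,0,0,0,0,0]

```text
time: 14.62
tool_pos: [0.449, -0.0878, 0.0499]
tool_rot: [3.141, 0.0, 1.638]
contact_force: [0.3, -0.1, 0.2]
opening: 0.0286
grip_force: 40.0
```

step_arm:
  commands:
    - [0,0,0,1,0,0,0]
    - [0,0,0,3,0,0,0]
    - [0,0,0,5,0,0,0]
    - [0,0.5,0.3,6,0,0,0]
    - [0,2,1.1,6,0,0,0]

```text
time: 15.03
tool_pos: [0.4677, -0.0773, 0.1111]
tool_rot: [-3.141, 0.001, 1.637]
contact_force: [0.5, -0.1, -5.6]
opening: 0.0286
grip_force: 40.0
```

step_arm:
  commands:
    - [0,3,1.7,0,0,0,0]
    - [0,6.2,3.5,0,0,0,0]
    - [0,9.4,5.2,0,0,0,0]
    - [0,12.4,6.9,0,0,0,0]
    - [0,14.7,8.2,0,0,0,0]

```text
time: 15.45
tool_pos: [0.6166, 0.007, 0.1082]
tool_rot: [-3.139, -0.001, 1.638]
contact_force: [0.7, -1.0, -5.3]
opening: 0.029
grip_force: 40.0
```

step_arm:
  commands:
    - [0,0.8,0.4,-0.5,0,0,0]
    - [0,0.8,0.4,-2,0,0,0]
    - [0,0.8,0.4,-3.2,0,0,0]
    - [0,0.8,0.4,-3.8,0,0,0]
    - [0,0.8,0.4,-3.8,0,0,0]

```text
time: 15.87
tool_pos: [0.6213, 0.0093, 0.0689]
tool_rot: [-3.135, -0.001, 1.638]
contact_force: [-0.9, -0.3, -6.4]
opening: 0.0287
grip_force: 40.0
```

step_arm:
  commands:
    - [0,0,0,0,0,0,0]
    - [0,0,0,-0.2,0,0,0]
    - [0,0,0,-0.4,0,0,0]
    - [0,0,0,-0.5,0,0,0]
    - [0,0,0,-0.5,0,0,0]

```text
time: 16.28
tool_pos: [0.6237, 0.0092, 0.067]
tool_rot: [3.141, 0.0, 1.638]
contact_force: [0.4, 0.5, -5.8]
opening: 0.0286
grip_force: 40.0
```

step_arm:
  commands:
    - [0,0,0,-0.05,0,0,0]
    - [0,0,0,-0.1,0,0,0]
    - [0,0,0,-0.15,0,0,0]
    - [0,0,0,-0.15,0,0,0]
    - [0,0,0,-0.15,0,0,0]

```text
time: 16.7
tool_pos: [0.6241, 0.0092, 0.0659]
tool_rot: [3.141, 0.0, 1.638]
contact_force: [0.2, 0.6, -0.6]
opening: 0.0288
grip_force: 40.0
```

```bash
python3 - <<'E'
from h import *
from cell import *
im=read_camera('wrist');s=observe();im2=read_camera('scene')
a=np.hstack([im[100:400,150:500],cv2.resize(im2[170:290,210:450],None,fx=1.8,fy=2.5)[:300]])
cv2.imwrite('pics/c5.png',a[:,:,::-1]);print(s['tool_pos'],s['contact_force'])
E
```

```text
[0.62407369 0.00924    0.06593559] [-0.71239218  0.23241379 -0.72777553]
```

View pics/c5.png

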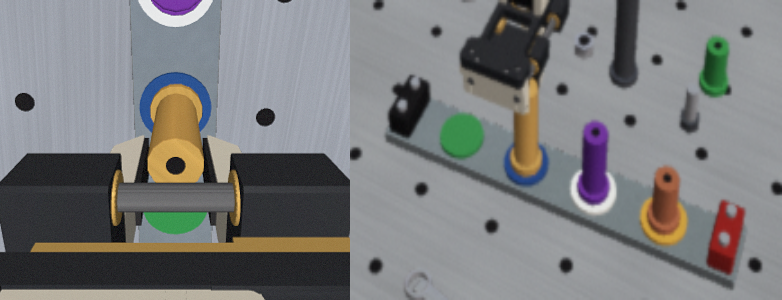

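Brass stands on the blue pad at crop (175,105), with purple and copper upright behind it. Release and go to black.

step_arm:
  commands:
    - [0.5,0,0,0,0,0,0]
    - [0.7,0,0,0,0,0,0]
    - [1,0,0,0,0,0,0]
    - [1,0,0,0,0,0,0]
    - [1,0,0,0,0,0,0]

```text
time: 17.22
tool_pos: [0.6239, 0.0092, 0.0655]
tool_rot: [3.141, 0.0, 1.638]
contact_force: [-0.2, -0.0, 0.4]
opening: 0.0575
grip_force: 0.0
```

step_arm:
  commands:
    - [1,0,0,0.8,0,0,0]
    - [1,0,0,3.5,0,0,0]
    - [1,0,0,7,0,0,0]
    - [1,0,0,10,0,0,0]
    - [1,0,0,12,0,0,0]

```text
time: 17.63
tool_pos: [0.6248, 0.0092, 0.1896]
tool_rot: [3.137, 0.001, 1.638]
contact_force: [0.4, -0.8, 0.4]
opening: 0.0897
grip_force: 0.0
```

step_arm:
  commands:
    - [1,-2,0.6,0,0,0,0]
    - [1,-5.5,1.7,0,0,0,0]
    - [1,-9,2.8,0,0,0,0]
    - [1,-12.5,4,0,0,0,0]
    - [1,-15.5,4.9,0,0,0,0]

```text
time: 18.05
tool_pos: [0.4664, 0.0589, 0.1858]
tool_rot: [3.141, -0.0, 1.638]
contact_force: [-0.4, 0.7, 1.4]
opening: 0.0916
grip_force: 0.0
```

step_arm:
  commands:
    - [1,-2,0.6,0,0,0,0]
    - [1,-2.8,0.9,0,0,0,0]
    - [1,-2.8,0.9,0,0,0,0]
    - [1,-2.8,0.9,0,0,0,0]
    - [1,-2.8,0.9,0,0,0,0]

```text
time: 18.47
tool_pos: [0.4422, 0.0669, 0.1857]
tool_rot: [3.14, 0.0, 1.637]
contact_force: [-0.2, 0.8, 0.3]
opening: 0.0916
grip_force: 0.0
```

```bash
sed -i 's/im.max(2)\[/im.max(2)[/' h.py; python3 chk.py black .4415 .0667 w6; python3 - <<'E'
import cv2
im=cv2.imread('pics/w6.png');cv2.imwrite('pics/c6.png',im[130:280,240:420])
E
```

```text
18.5167 [0.44210475 0.0668358  0.18539769] [3.14072145e+00 1.70260066e-04 1.63720263e+00] (array([325.61538462, 197.38461538]), np.int32(91), array([0.4419543 , 0.06684687]))
```

View pics/c6.png

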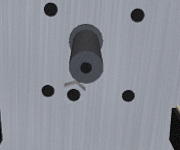

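Black's hole at (326,197) lies on the tool axis to within 0.5 mm. Descend and grip.

step_arm:
  commands:
    - [1,0,0,-3,0,0,0]
    - [1,0,0,-6.5,0,0,0]
    - [1,0,0,-9.6,0,0,0]
    - [1,0,0,-11.2,0,0,0]
    - [1,0,0,-11.9,0,0,0]

```text
time: 18.93
tool_pos: [0.4398, 0.0669, 0.0635]
tool_rot: [-3.137, -0.0, 1.637]
contact_force: [-0.8, -0.3, 0.6]
opening: 0.0918
grip_force: 0.0
```

step_arm:
  commands:
    - [0,0,0,0,0,0,0]
    - [0,0,0,0,0,0,0]
    - [0,0,0,0,0,0,0]
    - [0,0,0,0,0,0,0]
    - [0,0,0,0,0,0,0]

```text
time: 19.35
tool_pos: [0.4415, 0.0672, 0.0673]
tool_rot: [3.139, 0.0, 1.638]
contact_force: [0.1, 0.2, 0.3]
opening: 0.0631
grip_force: 0.0
```

step_arm:
  commands:
    - [0,0,0,0,0,0,0]
    - [0,0,0,0,0,0,0]
    - [0,0,0,0,0,0,0]
    - [0,0,0,0,0,0,0]
    - [0,0,0,0,0,0,0]

```text
time: 19.77
tool_pos: [0.4411, 0.0673, 0.0665]
tool_rot: [3.141, 0.0, 1.638]
contact_force: [1.0, -0.1, 0.3]
opening: 0.0297
grip_force: 3.7
```

step_arm:
  commands:
    - [0,0,0,0,0,0,0]
    - [0,0,0,0,0,0,0]
    - [0,0,0,0,0,0,0]

```text
time: 20.02
tool_pos: [0.4413, 0.0672, 0.0665]
tool_rot: [3.14, 0.0, 1.638]
contact_force: [1.6, 0.3, 0.5]
opening: 0.029
grip_force: 40.0
```

step_arm:
  commands:
    - [0,0,0,1,0,0,0]
    - [0,0,0,3,0,0,0]
    - [0,0,0,5,0,0,0]
    - [0,0,-0.5,6,0,0,0]
    - [0,0.9,-2,6,0,0,0]

```text
time: 20.43
tool_pos: [0.4481, 0.0486, 0.1273]
tool_rot: [-3.14, -0.001, 1.64]
contact_force: [0.7, 1.0, -7.6]
opening: 0.0286
grip_force: 40.0
```

step_arm:
  commands:
    - [0,1.9,-2.6,0,0,0,0]
    - [0,4.2,-5.2,0,0,0,0]
    - [0,6.8,-7.6,0,0,0,0]
    - [0,9.4,-9.7,0,0,0,0]
    - [0,12,-11.4,0,0,0,0]

```text
time: 20.85
tool_pos: [0.5691, -0.0683, 0.1246]
tool_rot: [-3.137, -0.001, 1.637]
contact_force: [0.3, 0.4, -7.8]
opening: 0.0286
grip_force: 40.0
```

step_arm:
  commands:
    - [0,2.6,-0.7,0,0,0,0]
    - [0,4.6,-1.2,0,0,0,0]
    - [0,5.8,-1.4,0,0,0,0]
    - [0,6,-1.4,-0.5,0,0,0]
    - [0,6,-1.4,-1.5,0,0,0]

```text
time: 21.27
tool_pos: [0.6294, -0.0806, 0.1099]
tool_rot: [-3.14, -0.001, 1.638]
contact_force: [-0.1, -0.0, -8.1]
opening: 0.029
grip_force: 40.0
```

step_arm:
  commands:
    - [0,0,0,-1,0,0,0]
    - [0,0,0,-1.8,0,0,0]
    - [0,0,0,-2.3,0,0,0]
    - [0,0,0,-2.3,0,0,0]
    - [0,0,0,-2.3,0,0,0]

```text
time: 21.68
tool_pos: [0.6293, -0.0805, 0.0881]
tool_rot: [-3.141, -0.0, 1.638]
contact_force: [-0.3, -0.5, -6.3]
opening: 0.0288
grip_force: 40.0
```

step_arm:
  commands:
    - [0,0,0,-0.2,0,0,0]
    - [0,0,0,-0.4,0,0,0]
    - [0,0,0,-0.5,0,0,0]
    - [0,0,0,-0.5,0,0,0]
    - [0,0,0,-0.5,0,0,0]

```text
time: 22.1
tool_pos: [0.6297, -0.0808, 0.0834]
tool_rot: [3.141, 0.0, 1.638]
contact_force: [-0.2, 0.1, -6.8]
opening: 0.0284
grip_force: 40.0
```

step_arm:
  commands:
    - [0,0,0,-0.05,0,0,0]
    - [0,0,0,-0.1,0,0,0]
    - [0,0,0,-0.15,0,0,0]
    - [0,0,0,-0.15,0,0,0]
    - [0,0,0,-0.15,0,0,0]

```text
time: 22.52
tool_pos: [0.6301, -0.0808, 0.0825]
tool_rot: [3.14, 0.0, 1.638]
contact_force: [0.4, 0.6, -2.1]
opening: 0.0287
grip_force: 40.0
```

step_arm:
  commands:
    - [0,0,0,-0.05,0,0,0]
    - [0,0,0,-0.05,0,0,0]

```text
time: 22.68
tool_pos: [0.6303, -0.0809, 0.0824]
tool_rot: [3.14, 0.001, 1.638]
contact_force: [-1.2, 0.7, 3.5]
opening: 0.0293
grip_force: 40.0
```

step_arm:
  commands:
    - [0.5,0,0,0,0,0,0]
    - [0.7,0,0,0,0,0,0]
    - [1,0,0,0,0,0,0]
    - [1,0,0,0,0,0,0]
    - [1,0,0,0,0,0,0]

```text
time: 23.1
tool_pos: [0.6297, -0.0808, 0.0812]
tool_rot: [3.142, 0.0, 1.638]
contact_force: [-0.4, -0.6, 0.3]
opening: 0.0575
grip_force: 0.0
```

step_arm:
  commands:
    - [1,0,0,0.8,0,0,0]
    - [1,0,0,3.5,0,0,0]
    - [1,0,0,7,0,0,0]
    - [1,0,0,10,0,0,0]
    - [1,0,0,12,0,0,0]

```text
time: 23.52
tool_pos: [0.6307, -0.081, 0.2056]
tool_rot: [3.137, 0.001, 1.638]
contact_force: [0.4, -0.4, 0.7]
opening: 0.0898
grip_force: 0.0
```

step_arm:
  commands:
    - [1,-3,-1,0,0,0,0]
    - [1,-6,-3,0,0,0,0]
    - [1,-9,-5,0,0,0,0]
    - [1,-12,-7,0,0,0,0]
    - [1,-15,-9,0,0,0,0]

```text
time: 23.93
tool_pos: [0.4783, -0.1713, 0.202]
tool_rot: [3.141, 0.001, 1.638]
contact_force: [0.7, -1.0, 0.5]
opening: 0.0917
grip_force: 0.0
```

step_arm:
  commands:
    - [1,-3,-3,0,0,0,0]
    - [1,-5,-5,0,0,0,0]
    - [1,-7,-7,0,0,0,0]
    - [1,-7,-7,0,0,0,0]
    - [1,-7,-7,0,0,0,0]

```text
time: 24.35
tool_pos: [0.4092, -0.2417, 0.2021]
tool_rot: [3.14, 0.001, 1.635]
contact_force: [-0.0, -0.1, 0.3]
opening: 0.0918
grip_force: 0.0
```

```bash
python3 - <<'E'
from h import *
from cell import *
m=camera_model('top');im=read_camera('top');cv2.imwrite('pics/t9.png',im[:,:,::-1])
im2=read_camera('scene');m2=camera_model('scene');print(observe()['time'])
for n,mm,I in(('top',m,im),('scene',m2,im2)):
  for k,xy in dict(copper=(.612,.188),purple=(.618,.0987),brass=(.624,.009),black=(.630,-.081)).items():
    p=np.array(xy);P=post_mask(mm,*p,H[k],.016);q0=cv2.moments(P,True);near=np.array([q0['m10'],q0['m01']])/q0['m00']
    S=seg(I,k)&(cv2.dilate(P,np.ones((7,7)))>0)
    if k=='copper': S=((cv2.cvtColor(I,cv2.COLOR_RGB2HSV)[...,0]<13)&(S>0)).astype(np.uint8)
    c,a,_=blob(S,near)
    print(n,k,c.round(1),near.round(1),a,(P>0).sum(),(ray(mm,c,.06)-ray(mm,near,.06)).round(4))
a=cv2.resize(im[90:200,150:430,::-1],None,fx=2.8,fy=2.8,interpolation=cv2.INTER_CUBIC)
b=cv2.resize(im2[150:290,205:450,::-1],None,fx=2,fy=2,interpolation=cv2.INTER_CUBIC)
v=np.zeros((a.shape[0]+b.shape[0],800,3),np.uint8);v[:a.shape[0],:a.shape[1]]=a;v[a.shape[0]:,:b.shape[1]]=b
cv2.imwrite('pics/c9.png',v)
E
```

```text
24.45
top copper [216.  151.7] [216.2 152.6] 397 521 [0.0017 0.0007]
top purple [263.7 150.8] [263.7 151.5] 474 575 [0.0015 0.0001]
top brass [312.9 150. ] [312.7 150.3] 539 640 [ 0.0004 -0.0003]
top black [364.2 147.7] [363.7 148.9] 701 749 [ 0.0022 -0.0007]
scene copper [384.5 250.5] [384.2 250.7] 353 457 [-0.0006  0.0005]
scene purple [345.3 235.3] [345.  235.7] 420 534 [-0.0013  0.0003]
scene brass [307.2 221. ] [307.  221.1] 504 625 [-0.0002  0.0003]
scene black [270.  207.8] [269.9 206.8] 558 706 [0.0028 0.0019]
```

View pics/c9.png

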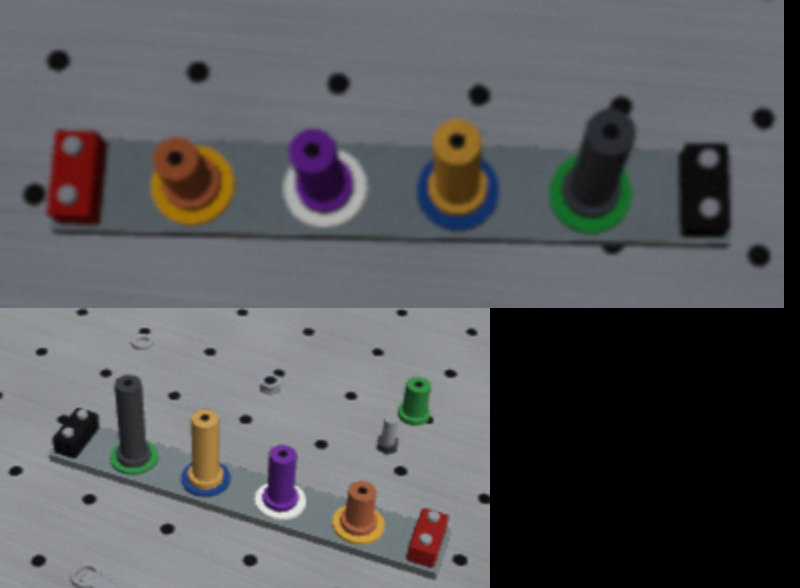

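The crops show copper, purple, brass and black upright in rising order from the red stop, on yellow (192,185), white (325,187), blue (457,190) and green (590,192). All are centred within about 2 mm, and the arm is clear.

```bash
python3 -c "
from cell import *
print(hand_in())"
```

```text
the job is handed in; nothing more can be done
None
```

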